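# Feel out the hidden catch of the valet box

### The job

The wooden valet box has a concealed catch: one of the five alike squares inlaid in a row in its flat top gives way when pressed. Feel across the squares with the fingertips until you find it, then press it all the way down so that the hidden tray comes out of the front, and leave it out. Nothing is to be picked up or carried, and the other things on the box and the table stay where they are.

Things in the scene. Friction and masses are not known exactly. Their poses are not given: they have to be found in the camera images.
- box: low wooden valet box, 220 (its x) x 320 (its y) x 105 mm high, fixed; origin at the centre of its underside, z up; the front, with the tray, faces its -x. In the flat top five alike dark squares lie in a row along y, 35 mm towards the front. Four are solid and flush with the top; one, at any place in the row, is the concealed catch, its face 2 mm below the top, and slides straight down
- square1 (a point): centre of square 1 of 5, counted from the box's -y end, at the height of the flat top (axes as the box). Its opening is 52 x 52 mm, the squares 56 mm apart centre to centre; each fills its opening but for 1.5 mm all round. Which of the five is the catch must be felt
- square2 (a point): centre of square 2 of 5, counted from the box's -y end, at the height of the flat top (axes as the box). Its opening is 52 x 52 mm, the squares 56 mm apart centre to centre; each fills its opening but for 1.5 mm all round. Which of the five is the catch must be felt
- square3 (a point): centre of square 3 of 5, counted from the box's -y end, at the height of the flat top (axes as the box). Its opening is 52 x 52 mm, the squares 56 mm apart centre to centre; each fills its opening but for 1.5 mm all round. Which of the five is the catch must be felt
- square4 (a point): centre of square 4 of 5, counted from the box's -y end, at the height of the flat top (axes as the box). Its opening is 52 x 52 mm, the squares 56 mm apart centre to centre; each fills its opening but for 1.5 mm all round. Which of the five is the catch must be felt
- square5 (a point): centre of square 5 of 5, counted from the box's -y end, at the height of the flat top (axes as the box). Its opening is 52 x 52 mm, the squares 56 mm apart centre to centre; each fills its opening but for 1.5 mm all round. Which of the five is the catch must be felt
- catch (a joint): how far the concealed catch has been pressed down, m: 0 untouched (face 2 mm below the top), 0.008 at its stop (face 10 mm below the top). It has no spring: it slides at about 3 to 5 N, stops hard, and stays where it is left
- tray (a joint): how far the hidden tray has come out of the box's front (towards the box's -x), m: 0 shut and flush, 0.032 fully out. It is geared to the catch and comes out 4 mm for each mm the catch goes down; it stays out by itself. Its front is 296 x 60 mm, with no handle
- ring_case: small ring case with a rounded lid, 50 x 50 x 39 mm, standing on the back part of the box's top; origin at the centre of its underside; not part of the job
- polish_tin: round shoe-polish tin, 73 mm across and 25 mm high, standing on the back part of the box's top; origin at the centre of its underside; not part of the job
- shoe_brush: shoe brush lying bristles down, 150 x 46 x 44 mm; origin at the centre of its underside; not part of the job
- shoe_tree: wooden shoe tree lying on the table, about 240 x 68 x 44 mm; origin on its underside, on the rod between its two blocks; not part of the job
- spray: upright aluminium bottle, 54 mm across and 150 mm high; origin at the centre of its underside; not part of the job
- glasses_case: closed spectacle case, 165 x 62 x 42 mm; origin at the centre of its underside; not part of the job

How it is judged (in metres and radians):
On the way:
1. the fingers press the catch down to its stop (value of joint catch above 0.0065 m and contact force between the fingers and anything else above 0.5 N), for 0.05 s.
At the end, for the whole second after the job is handed in: The catch stays pressed at least 6.5 of its 8 mm, the tray stands at least 25 mm out and at rest, and every other thing is within 20 mm of where it began (value of joint catch above 0.0065 m and value of joint tray above 0.025 m and velocity of joint tray below 0.01 m/s and distance of each of ring_case, polish_tin, shoe_brush, shoe_tree, spray, glasses_case from where it was at the start of the episode below 0.02 m); the robot touches nothing.
It fails at once if another thing is shifted by more than 20 mm (distance of any of ring_case, polish_tin, shoe_brush, shoe_tree, spray, glasses_case from where it was at the start of the episode above 0.02 m).
It fails at once if another thing is lifted by more than 10 mm (height (world z) of any of ring_case, polish_tin above 0.115 m or height (world z) of any of shoe_brush, shoe_tree, spray, glasses_case above 0.01 m).
It fails at once if another thing is tipped (angle between any of ring_case, polish_tin, shoe_brush, shoe_tree, spray, glasses_case's own z axis and vertical above 0.35 rad).
It also fails if it takes over 40 s, if anything falls off the work surface, if the arm or the gripper's body presses on something with over 40 N, if the wrist force passes 120 N, or if a joint passes its speed limit or range.

### The arm

A 6-joint arm with a two-finger parallel gripper is mounted at the origin on the work surface. World frame = base frame: x ahead of the robot, y to its left, z up, the work surface at z = 0. Lengths are in mm, angles in rad, forces in N, time in s.
With the tool pointing down it reaches from about 400 to 925 mm from the base axis. Payload 12.5 kg.
Tool frame: the origin (TCP) lies midway between the tips of the shut fingers; the grasp point (between the pads) lies 19 mm behind it (env.tcp_to_grasp is the distance from the TCP to the grasp point, in mm); z points along the fingers, y is the line along which they close (so a half turn about z gives the same grasp; the last joint's range is limited). The gripper opens to 95 mm and grips with 3 to 60 N. Pads are 20 mm wide; open, the fingers measure 119 mm over their backs; the gripper's body (75 mm by 180 mm) begins 59 mm behind the grasp point.
Start: joints at [-1.31, 0.491, 1.559, -0, 1.092, -0.106], TCP at [224.167, -583.434, 214.661] pointing down, gripper open.
Joint ranges: [-3.1, 3.1], [-0.84, 2.19], [0.05, 2.79], [-1.13, 4.28], [0.06, 2.93], [-2.69, 2.69]. Speed limits (rad/s): [2.22, 2.22, 2.79, 3.14, 3.14, 3.14].

### API

Orientations are given as [roll, pitch, yaw] about the fixed x, y, z axes, in that order (R = Rz(yaw) Ry(pitch) Rx(roll)).
In Python, from cell import env gives the robot as it stands. The module is installed in compiled form; this text tells all that it offers.
- The arm moves only by the tool step_arm, never from a script. Its argument "plan" is a list that holds one entry, the list of rows, each a list of 5 numbers: the shift along the tool's x, y, z in mm, then the turn about the tool's z in degrees, then the opening, from -1 (shut) to 1 (fully open). A call has 1 to 8 rows; each row is the pose to reach, as a shift and turn from the pose commanded when the call began, along the tool's axes at that moment; what a row does not reach only later rows make up. A row lasts 1/12 s, in which the tool goes at most 41.7 mm and 7.16 degrees, less where a joint would pass 70% of its speed; a pose out of reach is approached as far as the arm can. A call with a gripper value outside its range is refused whole. The fingers move at their own pace and stop on an object; the grip force is fixed at half the most. Time passes only in rows, so rows that repeat a pose let the fingers close. It gives the time, the measured TCP pose, the force, the opening and the grip force at its end, in the units of the state.
- env.state(): the state, without advancing time (a new reading comes with each control period).
- env.read_camera(name): name is "side" or "top"; returns the picture (420x560x3 uint8, blue, green, red); there is no depth.
- env.get_calibration(name): a dict with "K" (3x3 intrinsics, pixels), "D" ([k1, k2, p1, p2, k3] as OpenCV has them; the pictures are not rectified), "extrinsics" (4x4, takes a point from world to camera coordinates). Camera axes: x right, y up, looking along -z (the intrinsics and any distortion apply to the point x, -y, -z); pixel columns grow to the right and rows downward; lengths in mm; the calibration is good to about 2 mm. A picture is of the moment at which its call begins. get_calibration takes no time and is no camera call.
- env.job_done(): hands the job in; it is judged then, once.
The state is a dict: "t": time; "joints": joint angles; "qvel": joint speeds; "tau": joint torques, N m; "eef_pos": TCP position; "tcp_rot": TCP orientation; "ft_force": force on the tool from outside, world axes, zero at the start; "moment": the same for the moment, N m; "opening": opening from 0.0 (shut) to 1.0 (fully open); "grip_force": force on a finger pad.
Only numpy, scipy, OpenCV 4.12 (cv2) and the standard library are available. Lean on these libraries where they do the work, as an engineer would, in place of code of your own. Each camera call takes 0.05 s, during which the arm holds its last target. There are 200 camera calls.

## Working session

There is one attempt and no reset: what is moved stays moved. The work goes in short steps, Python scripts to look and compute and a tool call to move; the robot and the scene stay as the last step left them, time stands still between calls to the robot, and variables do not carry over. Pictures are saved under pics/ and viewed, at most 10 in all, crops included, and the job is handed in when it is done.

Besides the shell and the picture viewer there is one more tool, called as name([rows], argument=value, ...), one row to a line, values as JSON. step_arm: Moves the arm, as the interface text tells. Its arguments: {"type":"object","properties":{"plan":{"type":"array"}},"required":["plan"]}

```bash
mkdir -p pics
python3 - <<'E'
from cell import env
import cv2
for n in("top","side"):
    cv2.imwrite(f"pics/{n}0.png",env.read_camera(n))
    c=env.get_calibration(n);print(n,c)
print(env.state())
E
```

```text
top {'K': array([[508.44499042,   0.        , 274.90018095],
       [  0.        , 508.44499042, 200.42329555],
       [  0.        ,   0.        ,   1.        ]]), 'D': array([-0.18686206,  0.        ,  0.        ,  0.        ,  0.        ]), 'extrinsics': array([[-2.91859031e-02, -9.99555128e-01, -6.14248564e-03,
        -1.62950428e+00],
       [ 9.98450945e-01, -2.94437775e-02,  4.72099052e-02,
        -5.32517242e+02],
       [-4.73697608e-02, -4.75510687e-03,  9.98866105e-01,
        -1.37345763e+03],
       [ 0.00000000e+00,  0.00000000e+00,  0.00000000e+00,
         1.00000000e+00]])}
side {'K': array([[514.24420414,   0.        , 281.40883051],
       [  0.        , 514.24420414, 217.88430444],
       [  0.        ,   0.        ,   1.        ]]), 'D': array([-0.03439789,  0.        ,  0.        ,  0.        ,  0.        ]), 'extrinsics': array([[-8.01684855e-01,  5.97661071e-01, -1.01310096e-02,
         4.36349365e+02],
       [-3.44706470e-01, -4.48399633e-01,  8.24690984e-01,
         9.91355657e+01],
       [ 4.88342955e-01,  6.64634496e-01,  5.65492833e-01,
        -1.55627159e+03],
       [ 0.00000000e+00,  0.00000000e+00,  0.00000000e+00,
         1.00000000e+00]])}
{'t': 0.1, 'joints': array([-1.30960932e+00,  4.91513823e-01,  1.55936857e+00,  3.50870607e-05,
        1.09169889e+00, -1.05601087e-01]), 'qvel': array([-0.0010155 , -0.00088542, -0.00285376,  0.00029093, -0.00039181,
        0.00069673]), 'tau': array([ 2.43785667e-03, -6.13625264e+01, -2.58607543e+01,  6.93806307e-02,
        4.69686789e-02, -6.03105559e-05]), 'eef_pos': array([ 224.11258693, -583.21891326,  214.11801502]), 'tcp_rot': array([-3.14061281e+00, -1.35153459e-04,  3.66771837e-01]), 'ft_force': array([ 0.20450401, -0.10622847,  0.1262863 ]), 'moment': array([ 0.00419381,  0.0225706 , -0.00230556]), 'grip_force': 0.0, 'opening': 1.005720048511096}
```

View pics/top0.png

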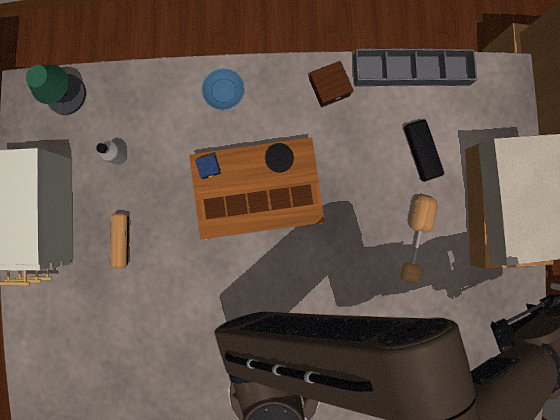

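View pics/side0.png

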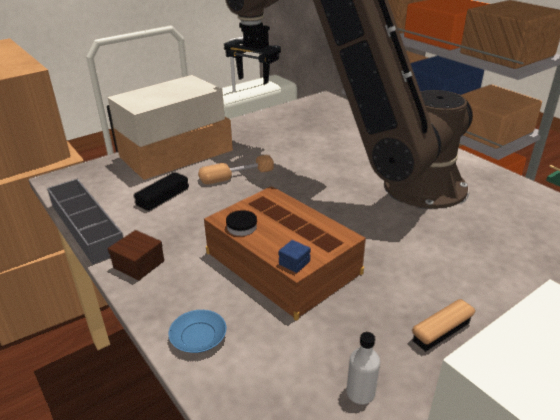

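The top view shows the box around pixels (190–323, 137–238), with the squares running from (215,208) to (302,196). The front faces the robot, so square 1 is the rightmost. I'll enlarge it next.

Run:
```python
import cv2
a=cv2.imread("pics/top0.png")[130:245,185:330]
cv2.imwrite("pics/crop.png",cv2.resize(a,None,fx=5,fy=5,interpolation=cv2.INTER_CUBIC))
```

```text
(no output)
```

View pics/crop.png

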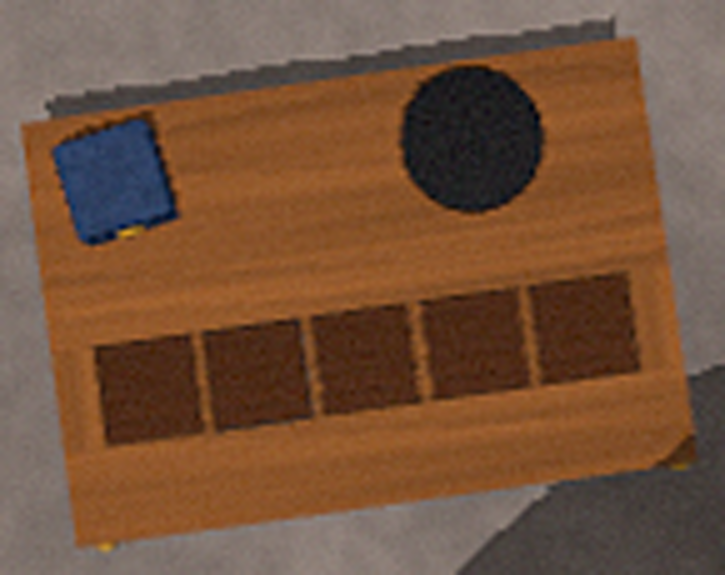

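```bash
cat > h.py <<'E'
import numpy as np,cv2
from cell import env
from scipy.spatial.transform import Rotation as R
def ray(n,uv,z):
    c=env.get_calibration(n);E=c["extrinsics"]
    p=cv2.undistortPoints(np.array(uv,float).reshape(-1,1,2),c["K"],c["D"]).reshape(-1,2)
    d=np.c_[p[:,0],-p[:,1],-np.ones(len(p))]@E[:3,:3]
    o=-E[:3,:3].T@E[:3,3]
    return o+d*((z-o[2])/d[:,2])[:,None]
E
python3 - <<'E'
from h import *
np.set_printoptions(precision=1,suppress=True)
f=lambda l:np.array(l)/5-.4+[185,130]
c=ray("top",f([(22,125),(635,38),(693,463),(78,547)]),105)
print(c,[np.linalg.norm(c[i]-c[i-3]) for i in range(4)],c.mean(0))
s=ray("top",f([(584,327),(475,342),(366,358),(258,374),(150,390)]),105)
print(s,np.linalg.norm(np.diff(s,axis=0),axis=1))
d=s[4]-s[0];d/=np.linalg.norm(d);print("yaw",np.arctan2(-d[0],d[1]))
print("from box ctr",c.mean(0)-35*np.array([d[1],-d[0],0]))
st=env.state();r=R.from_euler("xyz",st["tcp_rot"]).as_matrix()
print((s+[0,0,25]-st["eef_pos"])@r, np.degrees(st["tcp_rot"]))
E
```

```text
[[ 652.5  200.   105. ]
 [ 687.5 -116.6  105. ]
 [ 468.8 -138.8  105. ]
 [ 435.   175.6  105. ]] [np.float64(318.5858057030465), np.float64(219.8393912903503), np.float64(316.25643783547184), np.float64(218.82409098996752)] [561.  30. 105.]
[[539.7 -85.5 105. ]
 [533.7 -29.8 105. ]
 [527.2  25.9 105. ]
 [520.6  81.1 105. ]
 [514.1 136.6 105. ]] [56.  56.1 55.7 55.9]
yaw 0.11479929414968672
from box ctr [526.2  26.  105. ]
[[ 473.  -351.3   84.5]
 [ 487.4 -405.5   84.6]
 [ 501.3 -459.8   84.6]
 [ 515.  -513.8   84.7]
 [ 528.8 -567.9   84.7]] [-179.9   -0.    21. ]
```

step_arm([
  [[33,-24,0,0,-1],[66,-49,0,0,-1],[99,-73,0,0,-1],[132,-98,0,0,-1],[165,-122,5,0,-1],[198,-147,10,0,-1],[231,-171,15,0,-1],[260,-193,20,0,-1]],
])

```text
t: 0.77
eef_pos: [398.4, -307.9, 194.4]
tcp_rot: [-3.142, -0.0, 0.367]
ft_force: [0.6, -1.0, -0.6]
opening: 0.499
grip_force: 0.0
```

step_arm([
  [[33,-24,5,0,-1],[66,-49,10,0,-1],[99,-73,15,0,-1],[132,-98,20,0,-1],[165,-122,30,0,-1],[198,-147,35,7,-1],[213,-158,40,14.4,-1],[213,-158,40,14.4,-1]],
])

```text
t: 1.43
eef_pos: [541.0, -82.7, 153.4]
tcp_rot: [-3.141, 0.001, 0.111]
ft_force: [-0.0, -0.2, -0.7]
opening: 0.004
grip_force: 0.0
```

```bash
cat >> h.py <<'E'
S=np.array([[539.7,-85.5,105],[533.7,-29.8,105],[527,25.9,105],[520.6,81.1,105],[514.1,136.6,105]])
def off():
    np.set_printoptions(precision=1,suppress=True)
    st=env.state();r=R.from_euler("xyz",st["tcp_rot"]).as_matrix()
    print(st["t"],st["eef_pos"],np.degrees(st["tcp_rot"]),st["ft_force"],st["opening"]);print((S-st["eef_pos"])@r)
E
python3 -c "from h import *;off()"
```

```text
1.4333 [541.  -82.7 153.4] [-180.     0.1    6.3] [-0.  -0.2 -0.7] 0.004400098454850716
[[  -1.6    2.7   48.4]
 [  -1.4  -53.3   48.4]
 [  -1.9 -109.4   48.5]
 [  -2.2 -165.    48.5]
 [  -2.5 -220.9   48.5]]
```

step_arm([
  [[-2,2,20,0,-1],[-2,2,38,0,-1],[-2,2,44,0,-1],[-2,2,46,0,-1],[-2,2,47,0,-1],[-2,2,48,0,-1],[-2,2,48.5,0,-1],[-2,2,48.5,0,-1]],
])

```text
t: 2.1
eef_pos: [538.3, -88.6, 106.7]
tcp_rot: [3.141, -0.001, 0.115]
ft_force: [0.1, 0.2, -0.6]
opening: 0.002
grip_force: 0.0
```

step_arm([
  [[0,0,0.5,0,-1],[0,0,1,0,-1],[0,0,1.5,0,-1],[0,0,2,0,-1],[0,0,2,0,-1]],
])

```text
t: 2.52
eef_pos: [538.2, -88.4, 105.2]
tcp_rot: [3.141, -0.001, 0.116]
ft_force: [-3.5, 0.4, 13.1]
opening: 0.002
grip_force: 6.6
```

step_arm([
  [[0,0,0.5,0,-1],[0,0,1,0,-1],[0,0,1,0,-1]],
])

```text
t: 2.77
eef_pos: [538.2, -88.4, 105.2]
tcp_rot: [3.141, -0.002, 0.116]
ft_force: [-7.3, 1.8, 25.5]
opening: 0.003
grip_force: 12.4
```

Square 1 is solid: the tip stopped at z = 105.2 with 25 N on it. Square 2 is next.

step_arm([
  [[0,0,-10,0,-1],[1,-30,-10,0,-1],[1,-59,-10,0,-1],[1,-59,-10,0,-1],[1,-59,-4,0,-1],[1,-59,-2,0,-1],[1,-59,-1,0,-1],[1,-59,-0.5,0,-1]],
])

```text
t: 3.43
eef_pos: [532.4, -29.6, 105.2]
tcp_rot: [-3.141, -0.001, 0.114]
ft_force: [-9.2, 10.2, 35.2]
opening: 0.007
grip_force: 17.3
```

step_arm([
  [[0,0,0.5,0,-1],[0,0,0.5,0,-1]],
])

```text
t: 3.6
eef_pos: [532.5, -29.6, 105.2]
tcp_rot: [-3.141, -0.001, 0.114]
ft_force: [-8.8, 10.2, 33.2]
opening: 0.004
grip_force: 16.6
```

Square 2 is solid too, so I'll try square 3, not as deep.

step_arm([
  [[0,0,-10,0,-1],[0,-30,-10,0,-1],[0,-56,-10,0,-1],[0,-56,-10,0,-1],[0,-56,-5,0,-1],[0,-56,-3,0,-1],[0,-56,-2,0,-1],[0,-56,-1.5,0,-1]],
])

```text
t: 4.27
eef_pos: [526.0, 25.1, 105.2]
tcp_rot: [-3.141, -0.0, 0.114]
ft_force: [-6.6, 4.8, 23.3]
opening: 0.006
grip_force: 11.9
```

step_arm([
  [[0,0,0.5,0,-1],[0,0,0.5,0,-1]],
])

```text
t: 4.43
eef_pos: [526.0, 25.1, 105.2]
tcp_rot: [-3.141, -0.001, 0.114]
ft_force: [-6.2, 4.6, 24.0]
opening: 0.004
grip_force: 11.3
```

Square 3 is solid. Next is square 4.

step_arm([
  [[0,0,-10,0,-1],[0,-30,-10,0,-1],[0,-56,-10,0,-1],[0,-56,-10,0,-1],[0,-56,-5,0,-1],[0,-56,-3,0,-1],[0,-56,-1,0,-1],[0,-56,-0.5,0,-1]],
])

```text
t: 5.1
eef_pos: [519.4, 80.6, 103.9]
tcp_rot: [3.142, 0.001, 0.114]
ft_force: [-0.5, -0.7, -0.4]
opening: 0.005
grip_force: 0.0
```

step_arm([
  [[0,0,0,0,-1],[0,0,0.5,0,-1]],
])

```text
t: 5.27
eef_pos: [519.5, 81.1, 104.1]
tcp_rot: [3.141, -0.0, 0.115]
ft_force: [0.8, -0.3, 0.1]
opening: 0.007
grip_force: 0.0
```

Square 4 is the catch: the tip is below 105 mm with no force on it. I'll press it down in steps.

step_arm([
  [[0,0,1.5,0,-1],[0,0,3,0,-1],[0,0,4.5,0,-1],[0,0,6,0,-1],[0,0,7.5,0,-1],[0,0,8.5,0,-1],[0,0,9.5,0,-1],[0,0,9.5,0,-1]],
])

```text
t: 5.93
eef_pos: [519.5, 81.6, 95.2]
tcp_rot: [3.141, -0.001, 0.116]
ft_force: [-2.3, -2.4, 10.6]
opening: 0.005
grip_force: 5.4
```

step_arm([
  [[0,0,1,0,-1],[0,0,1.5,0,-1],[0,0,1.5,0,-1]],
])

```text
t: 6.18
eef_pos: [519.6, 81.6, 95.0]
tcp_rot: [3.141, -0.002, 0.116]
ft_force: [-6.3, -4.9, 29.2]
opening: 0.006
grip_force: 14.4
```

The catch is on its hard stop, 10 mm below the top at z = 95. I'll retract and check.

step_arm([
  [[0,0,-8,0,-1],[0,0,-30,0,-1],[0,0,-65,0,-1],[0,0,-100,0,-1],[-30,0,-125,0,-1],[-60,25,-130,0,-1],[-60,25,-130,0,-1],[-60,25,-130,0,-1]],
])

```text
t: 6.85
eef_pos: [461.9, 49.5, 223.8]
tcp_rot: [-3.141, -0.001, 0.114]
ft_force: [0.3, -0.3, 1.2]
opening: 0.003
grip_force: 0.0
```

Run:
```python
from h import *
off()
a=np.hstack([cv2.resize(env.read_camera(n),(400,300)) for n in("top","side")])
cv2.imwrite("pics/end.png",a)
```

```text
6.85 [461.9  49.5 223.8] [-180.    -0.1    6.5] [ 0.3 -0.3  1.2] 0.0028216045079165137
[[ 61.8 143.  118.8]
 [ 62.2  87.  118.8]
 [ 61.9  30.9 118.8]
 [ 61.8 -24.7 118.8]
 [ 61.7 -80.6 118.8]]
```

View pics/end.png

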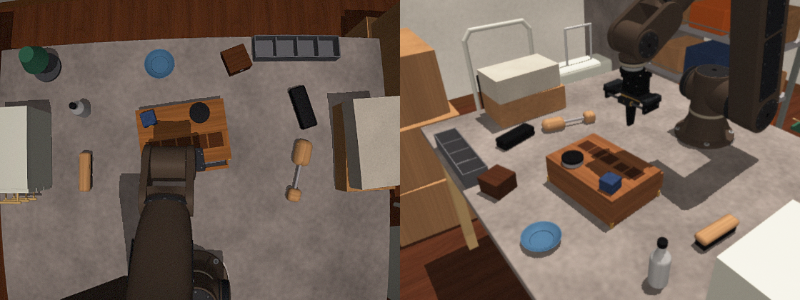

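The arm stands clear and the other items are where they were. The top view's arm hides the tray front around (200,160). The tip stopped 10.2 mm below the top, though, so the catch is at its stop and the tray geared to it is fully out.

```bash
python3 -c "from cell import env;print(env.job_done())"
```

```text
the job is handed in; nothing more can be done
None
```

Square 4 was the catch: I pressed it to its stop, 10.2 mm below the top, and handed the job in; the arm hid the tray in the last picture, so that it is out follows from its gearing to the catch and was not seen.

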